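Wind the egg timer past its top mark and set it to five minutes

ROBOT

A 6-joint arm with a two-finger parallel gripper is mounted at the origin on the work surface. World frame = base frame: x ahead of the robot, y to its left, z up, the work surface at z = 0. Lengths are in m, angles in rad, forces in N, time in s.
With the tool pointing down it reaches from about 0.4 to 0.825 m from the base axis. Payload 7 kg.
Tool frame: the origin (TCP) lies midway between the tips of the shut fingers; the grasp point (between the pads) lies 19 mm behind it; z points along the fingers, y is the line along which they close (so a half turn about z gives the same grasp; the last joint's range is limited). The gripper opens to 88 mm and grips with 3 to 60 N. Pads are 19 mm wide; open, the fingers measure 130 mm over their backs; the gripper's body (78 mm by 193 mm) begins 47 mm behind the grasp point.
Start: joints at [-0.854, 0.359, 0.012, 0, -1.224, -0.288], TCP at [0.281, -0.614, 0.227] pointing down, gripper open.
Joint ranges: [-3.07, 3.07], [-1.43, 2.12], [-1.02, 1.25], [-3.03, 1.67], [-3.05, -0], [-3.03, 3.03]. Speed limits (rad/s): [2.39, 2.39, 3.01, 3.14, 3.14, 3.14].

INTERFACE

Orientations are given as [roll, pitch, yaw] about the fixed x, y, z axes, in that order (R = Rz(yaw) Ry(pitch) Rx(roll)).
In Python, from station import arm gives the robot as it stands.
- The arm moves only by the tool servo_tool, never from a script. Its argument "deltas" is a list of rows, each a list of 7 numbers: the closure, from -1 (fully open) to 1 (shut), then the shift along the tool's x, y, z in mm, then the turn, a rotation vector about the tool's x, y, z in degrees. In form: [[gripper, x, y, z, ax, ay, az], ...]. A call has 1 to 20 rows; each row shifts and turns the commanded pose from where the row before left it, along the tool's axes as they then stand; what a row does not reach is not made up. A row lasts 1/12 s, in which the tool goes at most 41.7 mm and 7.16 degrees, less where a joint would pass 70% of its speed; a pose out of reach is approached as far as the arm can. A call is refused whole if a number of a shift passes 41.7 or a number of a turn 7.16, either way. A call with a gripper value outside its range is refused whole. The fingers move at their own pace and stop on an object; "squeeze" is the grip in N (left out, the last holds). Time passes only in rows, so rows that do not move let the fingers close. It gives the time, the measured TCP pose, the force, the opening and the grip force at its end, in the units of the state.
- arm.get_state(): the state, without advancing time (a new reading comes with each control period).
- arm.grab_frame(name): name is "side" or "top" or "wrist"; returns a dict with "color" (384x512x3 uint8, red, green, blue), "K" (3x3 intrinsics, pixels), "position" and "orientation" of the camera in the world. Camera axes: x right, y down, z forward; pixel columns grow to the right and rows downward; lengths in m; the calibration is good to about 2 mm. The wrist camera is an equidistant fisheye: a pixel r from the principal point sees the ray r / f radians off the axis. A picture is of the moment at which its call begins. There is no depth.
- arm.job_done(): hands the job in; it is judged then, once.
Trained networks look in a picture, given as the dict that the camera call returned (one of the last four; its "shot" number tells which), for a name from the list of things; names that differ only in an ending like _2 or _b are one class to them, and where a whole thing is asked for, a point or a joint stands for the part that bears it (a point fixed in the world has none). Each returns a list of dicts, best first, with "conf" (0 to 1); they miss things now and then, are a little off and sometimes report something else, mostly with a low value. They report only what shows in the picture. A call takes as long as a camera call.
- arm.recognise(query, picture): "at" ([x, y, z] in m, in the coordinates of the camera as it stood for that picture, good to about 4 mm: the middle of the surface that is visible of it).
The state is a dict: "t": time; "q": joint angles; "qd": joint speeds; "joint_efforts": joint torques, N m; "eef_pos": TCP position; "ee_rot": TCP orientation; "force": force on the tool from outside, world axes, zero at the start; "moment": the same for the moment, N m; "width": finger opening in m; "gripper_force": force on a finger pad.
Only numpy, scipy, OpenCV 4.12 (cv2) and the standard library are available. Lean on these libraries where they do the work, as an engineer would, in place of code of your own. Each camera call takes 0.05 s, during which the arm holds its last target. There are 200 camera calls.

TASK

Start the square-cased kitchen timer for a five-minute egg: twist its knob clockwise until the pointer is clearly past the long top mark, then turn it back down to the five-minute mark and let go. Leave the round-cased timer as it is, and do not knock over the oil bottle.

Things in the scene. Friction and masses are not known exactly. Their poses are not given: they have to be found in the camera images.
- square_timer (a joint): Knob angle of the square timer, rad, growing clockwise seen from above. Black marks on the white dial: 0 min at 0, 5 min at 0.349 (20 deg), 10 min at 0.698, the longer, thicker top mark (15 min) at 1.047 (60 deg); end stop at 1.484. The zero mark lies along the case's +x, away from the robot give or take 35 deg. Starts from 0 to 0.8; stays where left (friction 0.06 N m, no spring).
- square_timer_grip (a point): On the knob axis of the square steel timer (100 x 100 x 50 mm, fixed), 82 mm above the counter; turns with the knob. The knob is a grey upright bar along this x, 46 mm long, 14 mm thick (y); its top is 10 mm above this point, and a disc 48 mm across is 22 mm below it. +x is the pointer end (black line and small nose). Pinch the bar across its 14 mm.
- round_timer_pointer (a point): Pointer tip of the other timer: round steel case 100 mm across, 50 mm high, fixed, with the same knob and dial (knob top 92 mm above the counter). The point is 57 mm above the counter and 32 mm from that knob's axis, along its own +x. Not to be turned.
- oil_bottle: Amber glass oil bottle, black stopper and steel spout, loose, upright, 66 mm across, 275 mm high, about 0.6 kg, left of the timers. Origin at the centre of its underside, z up along it.

How it is judged:
On the way:
1. the square timer's pointer is past the top mark (beyond 64 degrees) (value of joint square_timer above 1.117 rad), for 0.1 s.
At the end, for the whole second after the job is handed in: The square timer's knob is at rest with its pointer within 11 degrees of the five-minute mark, after having been past the top mark; the round timer's pointer is within 6 mm of where it was (about 11 degrees of turn) and the oil bottle stands upright (value of joint square_timer between 0.157 and 0.541 rad and velocity of joint square_timer between -0.05 and 0.05 rad/s and distance of round_timer_pointer from where it was at the start of the episode below 0.006 m and angle between oil_bottle's own z axis and vertical below 0.3 rad); the robot touches nothing.
It fails at once if the round timer is turned (its pointer moves by more than 6 mm) (distance of round_timer_pointer from where it was at the start of the episode above 0.006 m).
It fails at once if the oil bottle is knocked over (angle between oil_bottle's own z axis and vertical above 0.5 rad).
It also fails if it takes over 35 s, if anything falls off the work surface, if the arm or the gripper's body presses on something with over 40 N, if the wrist force passes 120 N, or if a joint passes its speed limit or range.

## Working session

There is one attempt and no reset: what is moved stays moved. The work goes in short steps, Python scripts to look and compute and a tool call to move; the robot and the scene stay as the last step left them, time stands still between calls to the robot, and variables do not carry over. Pictures are saved under pics/ and viewed, at most 10 in all, crops included, and the job is handed in when it is done.

Besides the shell and the picture viewer there is one more tool, called after ">>>" in YAML: its name, and indented under it one key for each argument. servo_tool: Moves the arm, as the interface text tells. Its arguments: {"type":"object","properties":{"deltas":{"type":"array","items":{"type":"array","items":{"type":"number"}}},"squeeze":{"type":"number"}},"required":["deltas"]}

```bash
mkdir -p pics; cat > h.py <<'E'
import numpy as np, cv2
from scipy.spatial.transform import Rotation as R
from station import arm
def rot(o):
    o=np.array(o,float)
    return o if o.shape==(3,3) else (R.from_euler('xyz',o).as_matrix() if o.size==3 else R.from_quat(o).as_matrix())
def world(f,p): return rot(f['orientation'])@np.array(p)+np.array(f['position'])
def save(f,n): cv2.imwrite('pics/'+n,f['color'][:,:,::-1])
def plane(f,u,v,z):
    K=np.array(f['K']); d=rot(f['orientation'])@np.linalg.solve(K,[u,v,1.]); p=np.array(f['position'])
    return p+d*(z-p[2])/d[2]
E
python3 - <<'E'
from h import *
s=arm.get_state();print(s['t'],s['eef_pos'],s['ee_rot'],s['width'])
for n in ['top','side']:
    f=arm.grab_frame(n);save(f,n+'0.png');print(n,f['position'],f['orientation'],f['K'])
    for q in ['square_timer','square_timer_grip','round_timer_pointer','oil_bottle']:
        for r in arm.recognise(q,f)[:2]: print(q,round(r['conf'],2),world(f,r['at']).round(3))
E
```

```text
0.0 [ 0.28040238 -0.61345932  0.22561773] [ 3.13992025e+00 -1.56318404e-04 -2.71293305e+00] 0.0872835538704862
top [0.45789228 0.11288936 0.8496797 ] [-3.0062261   0.00695874 -1.549706  ] [[381.31683916   0.         255.33200476]
 [  0.         381.31683916 188.46033948]
 [  0.           0.           1.        ]]
square_timer 0.81 [ 0.49  -0.107  0.063]
square_timer_grip 0.92 [ 0.487 -0.103  0.066]
round_timer_pointer 0.86 [0.533 0.208 0.058]
oil_bottle 0.82 [0.641 0.391 0.145]
side [0.0410426  0.65861274 0.69771592] [-2.25021549  0.01000224 -2.36885415] [[435.38142955   0.         245.36699587]
 [  0.         435.38142955 188.24204589]
 [  0.           0.           1.        ]]
square_timer 0.86 [ 0.484 -0.104  0.069]
square_timer_grip 0.77 [ 0.487 -0.105  0.068]
round_timer_pointer 0.7 [0.524 0.219 0.071]
oil_bottle 0.72 [0.632 0.409 0.124]
```

```bash
python3 - <<'E'
from h import *
f=cv2.imread('pics/top0.png')
cv2.imwrite('pics/top0b.png',f)
# crop around square timer
c=f[110:270,265:425] if False else f
K=np.array([[381.317,0,255.332],[0,381.317,188.46],[0,0,1]]);Rm=rot([-3.0062261,0.00695874,-1.549706]);p=np.array([0.45789,0.11289,0.84968])
w=K@(Rm.T@(np.array([.487,-.104,.07])-p));u,v=(w[:2]/w[2]).astype(int);print(u,v)
cv2.imwrite('pics/crop0.png',cv2.resize(f[v-45:v+45,u-45:u+45],(540,540),interpolation=cv2.INTER_CUBIC));print('origin',u-45,v-45,'scale 6')
E
```

```text
365 228
origin 320 183 scale 6
```

View pics/top0.png

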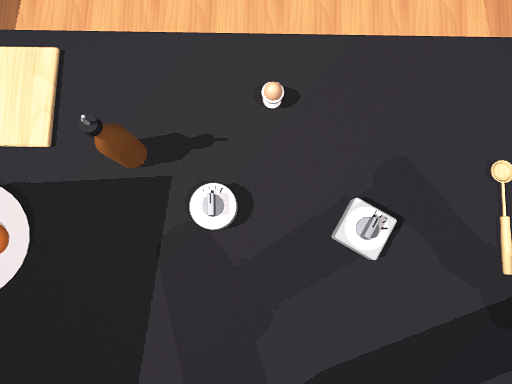

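View pics/crop0.png

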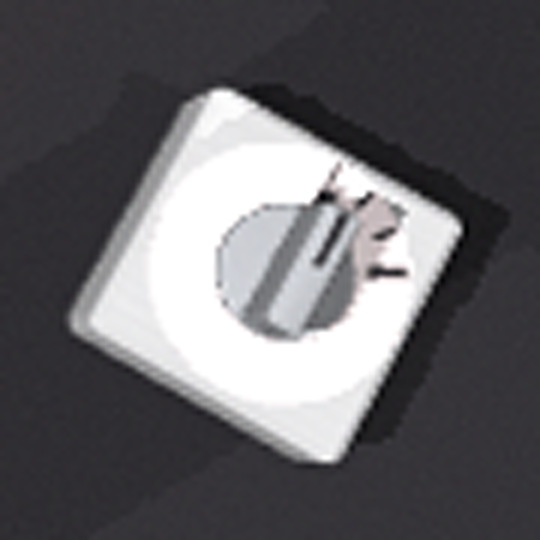

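The top view shows the square timer at about (365,228), the round one at (213,206) and the bottle at (120,145). In the crop the zero mark is near (333,185), the top mark near (388,270), and the bar's pointer end is up near (341,208). I'll turn the tool first, so joint 6 has room to turn clockwise.

>>> servo_tool:
  deltas:
    - [-1, 0, 0, 0, 0, 0, -7]
    - [-1, 0, 0, 0, 0, 0, -7]
    - [-1, 0, 0, 0, 0, 0, -7]
    - [-1, 0, 0, 0, 0, 0, -7]
    - [-1, 0, 0, 0, 0, 0, -7]
    - [-1, 0, 0, 0, 0, 0, -7]
    - [-1, 0, 0, 0, 0, 0, -7]
    - [-1, 0, 0, 0, 0, 0, -7]
    - [-1, 0, 0, 0, 0, 0, -7]
    - [-1, 0, 0, 0, 0, 0, -7]
    - [-1, 0, 0, 0, 0, 0, -7]
    - [-1, 0, 0, 0, 0, 0, -7]
    - [-1, 0, 0, 0, 0, 0, -7]
    - [-1, 0, 0, 0, 0, 0, -7]
    - [-1, 0, 0, 0, 0, 0, -7]
    - [-1, 0, 0, 0, 0, 0, -7]
    - [-1, 0, 0, 0, 0, 0, -7]
    - [-1, 0, 0, 0, 0, 0, -7]

```text
t: 2.0
eef_pos: [0.2806, -0.6139, 0.2266]
ee_rot: [3.142, -0.0, -0.508]
force: [0.8, 0.8, -0.3]
width: 0.0876
gripper_force: 0.0
```

```bash
python3 - <<'E'
from h import *
s=arm.get_state();print(s['t'],s['q'],s['eef_pos'],s['ee_rot'])
d=np.array([.487,-.104,.24])-s['eef_pos'];print('tool delta mm',rot(s['ee_rot']).T@d*1000)
f={'K':[[381.317,0,255.332],[0,381.317,188.46],[0,0,1]],'orientation':[-3.0062261,0.00695874,-1.549706],'position':[0.45789,0.11289,0.84968]}
P=lambda x,y,z:plane(f,320+x/6-.4,183+y/6-.4,z)
c=[P(*a,.05) for a in [(215,90),(465,225),(335,462),(85,325)]];print('case',np.mean(c,0),[np.degrees(np.arctan2(*(b-a)[1::-1])) for a,b in zip(c,c[1:]+c[:1])])
a,b=P(341,208,.092),P(285,330,.092);print('bar',(a+b)/2,np.linalg.norm(a-b),np.degrees(np.arctan2(*(a-b)[1::-1])))
E
```

```text
2.0 [-8.53897214e-01  3.58561880e-01  1.18908946e-02  1.18184715e-05
 -1.22411002e+00  1.91709395e+00] [ 0.28061566 -0.61387302  0.22658407] [ 3.14157700e+00 -1.06367812e-05 -5.07595579e-01]
tool delta mm [ -67.47507388 -545.90462273  -13.42518923]
case [ 0.48748956 -0.1102443   0.05      ] [np.float64(-117.85052707219087), np.float64(150.31114857612113), np.float64(62.27258407573947), np.float64(-29.100201422951702)]
bar [ 0.48803872 -0.11109838  0.092     ] 0.04468100651068734 -25.419288240990255
```

>>> servo_tool:
  deltas:
    - [-1, -4.6, -38.6, 0, 0, 0, 0]
    - [-1, -4.6, -38.6, 0, 0, 0, 0]
    - [-1, -4.6, -38.6, 0, 0, 0, 0]
    - [-1, -4.6, -38.6, 0, 0, 0, 0]
    - [-1, -4.6, -38.6, 0, 0, 0, 0]
    - [-1, -4.6, -38.6, 0, 0, 0, 0]
    - [-1, -4.6, -38.6, 0, 0, 0, 0]
    - [-1, -4.6, -38.6, 0, 0, 0, 0]
    - [-1, -4.6, -38.6, 0, 0, 0, 0]
    - [-1, -4.6, -38.6, 0, 0, 0, 0]
    - [-1, -4.6, -38.6, 0, 0, 0, 0]
    - [-1, -4.6, -38.6, 0, 0, 0, 0]
    - [-1, -4.6, -38.6, 0, 0, 0, 0]
    - [-1, -4.6, -38.6, 0, 0, 0, 0]
    - [-1, 0, 0, 0, 0, 0, 0]
    - [-1, 0, 0, 0, 0, 0, 0]

```text
t: 3.33
eef_pos: [0.4908, -0.1097, 0.2266]
ee_rot: [-3.141, -0.0, -0.51]
force: [-0.5, -1.6, -0.4]
width: 0.0874
gripper_force: 0.0
```

```bash
python3 - <<'E'
from h import *
s=arm.get_state();print(s['t'],s['q'],s['eef_pos'],s['ee_rot'])
f=arm.grab_frame('wrist');print(f['K'],f['position'],f['orientation'])
K=np.array(f['K']);Rm=rot(f['orientation']);p=np.array(f['position'])
for q in ['square_timer_grip','square_timer']:
    for r in arm.recognise(q,f)[:1]: print(q,round(r['conf'],2),world(f,r['at']).round(4))
# undistort: virtual pinhole looking straight down from p, rectify onto plane z=.092, world aligned: up=+x, right=-y, 5px/mm
def rect(z,c=(.4875,-.1105),h=.065,s=4600):
    n=int(2*h*s);g=(np.arange(n)+.5)/s-h
    X=c[0]-g[:,None]+0*g[None];Y=c[1]-g[None]+0*g[:,None]
    d=np.stack([X-p[0],Y-p[1],np.full_like(X,z)-p[2]],-1)@Rm
    rho=np.hypot(d[...,0],d[...,1]);th=np.arctan2(rho,d[...,2]);k=th/np.maximum(rho,1e-9)
    u=K[0,0]*k*d[...,0]+K[0,2];v=K[1,1]*k*d[...,1]+K[1,2]
    return cv2.remap(f['color'][:,:,::-1],u.astype('f4'),v.astype('f4'),cv2.INTER_CUBIC)
im=rect(.092);cv2.imwrite('pics/w092.png',im);print(im.shape)
im=rect(.055);cv2.imwrite('pics/w055.png',im)
save(f,'wrist1.png')
E
```

```text
3.3333 [ 1.71465719e-01  7.27963745e-02 -3.59230466e-01 -5.17767023e-05
 -1.13853536e+00  8.89483871e-01] [ 0.49075051 -0.10965507  0.22664165] [-3.14140868e+00 -1.52239606e-04 -5.09868436e-01]
[[297.31863964   0.         257.59626169]
 [  0.         297.31863964 198.59396946]
 [  0.           0.           1.        ]] [ 0.56391159 -0.15126896  0.38574882] [ 2.82858640e+00  2.54991723e-04 -2.08017151e+00]
square_timer_grip 0.76 [ 0.4902 -0.114   0.0584]
square_timer 0.8 [ 0.49   -0.114   0.0593]
(598, 598, 3)
```

View pics/w092.png

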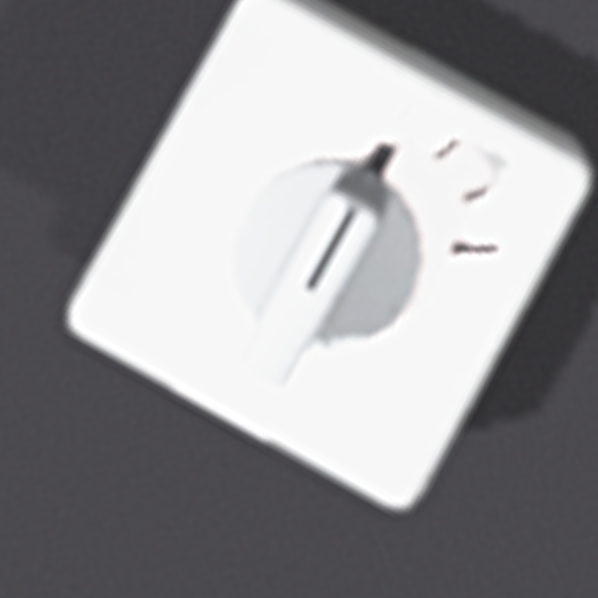

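The rectified wrist view shows the bar from (358,198) at its front to (270,382) at its rear. The pointer covers the zero mark, and the 5, 10 and 15 min marks are at (446,148), (475,193) and (474,247). So the knob is near 0, with the bar at yaw about -28°. Next I descend and pinch.

>>> servo_tool:
  deltas:
    - [-1, 0, 3.3, 20, 0, 0, -1]
    - [-1, 0, 0, 30, 0, 0, 0]
    - [-1, 0, 0, 30, 0, 0, 0]
    - [-1, 0, 0, 30, 0, 0, 0]
    - [-1, 0, 0, 20, 0, 0, 0]
    - [-1, 0, 0, 15, 0, 0, 0]
    - [-1, 0, 0, 10, 0, 0, 0]
    - [-1, 0, 0, 4, 0, 0, 0]
    - [-1, 0, 0, 0, 0, 0, 0]
    - [1, 0, 0, 0, 0, 0, 0]
    - [1, 0, 0, 0, 0, 0, 0]
    - [1, 0, 0, 0, 0, 0, 0]
    - [1, 0, 0, 0, 0, 0, 0]
    - [1, 0, 0, 0, 0, 0, 0]
    - [1, 0, 0, 0, 0, 0, 0]
    - [1, 0, 0, 0, 0, 0, 0]
    - [1, 0, 0, 0, 0, 0, 0]
  squeeze: 30

```text
t: 4.9
eef_pos: [0.4885, -0.1144, 0.0676]
ee_rot: [-3.142, -0.0, -0.496]
force: [0.2, 1.2, 0.6]
width: 0.04
gripper_force: 0.0
```

>>> servo_tool:
  deltas:
    - [1, 0, 0, 0, 0, 0, 0]
    - [1, 0, 0, 0, 0, 0, 0]
    - [1, 0, 0, 0, 0, 0, 0]
    - [1, 0, 0, 0, 0, 0, 0]
    - [1, 0, 0, 0, 0, 0, 0]
    - [1, 0, 0, 0, 0, 0, 0]
    - [1, 0, 0, 0, 0, 0, 0]
    - [1, 0, 0, 0, 0, 0, 0]

```text
t: 5.57
eef_pos: [0.4898, -0.1123, 0.0676]
ee_rot: [-3.138, -0.001, -0.496]
force: [1.5, 13.9, -1.2]
width: 0.0138
gripper_force: 29.9
```

Pinched at 13.8 mm. The side load shows about 2.5 mm of lateral offset, so I take that out and turn 72° clockwise.

>>> servo_tool:
  deltas:
    - [1, 0, -2.5, 0, 0, 0, 0]
    - [1, 0, 0, 0, 0, 0, 0]
    - [1, 0, 0, 0, 0, 0, 6]
    - [1, 0, 0, 0, 0, 0, 6]
    - [1, 0, 0, 0, 0, 0, 6]
    - [1, 0, 0, 0, 0, 0, 6]
    - [1, 0, 0, 0, 0, 0, 6]
    - [1, 0, 0, 0, 0, 0, 6]
    - [1, 0, 0, 0, 0, 0, 6]
    - [1, 0, 0, 0, 0, 0, 6]
    - [1, 0, 0, 0, 0, 0, 6]
    - [1, 0, 0, 0, 0, 0, 6]
    - [1, 0, 0, 0, 0, 0, 6]
    - [1, 0, 0, 0, 0, 0, 6]
    - [1, 0, 0, 0, 0, 0, 2]
    - [1, 0, 0, 0, 0, 0, 0]
    - [1, 0, 0, 0, 0, 0, 0]

```text
t: 6.98
eef_pos: [0.4888, -0.1125, 0.0676]
ee_rot: [3.14, -0.0, -1.787]
force: [-4.8, 1.1, 5.5]
width: 0.0136
gripper_force: 29.9
```

```bash
python3 - <<'E'
from h import *
f=arm.grab_frame('wrist')
K=np.array(f['K']);Rm=rot(f['orientation']);p=np.array(f['position'])
def rect(z,c=(.4895,-.1125),h=.065,s=4600):
    n=int(2*h*s);g=(np.arange(n)+.5)/s-h
    X=c[0]-g[:,None]+0*g[None];Y=c[1]-g[None]+0*g[:,None]
    d=np.stack([X-p[0],Y-p[1],np.full_like(X,z)-p[2]],-1)@Rm
    rho=np.hypot(d[...,0],d[...,1]);th=np.arctan2(rho,d[...,2]);k=th/np.maximum(rho,1e-9)
    u=K[0,0]*k*d[...,0]+K[0,2];v=K[1,1]*k*d[...,1]+K[1,2]
    return cv2.remap(f['color'][:,:,::-1],u.astype('f4'),v.astype('f4'),cv2.INTER_CUBIC)
cv2.imwrite('pics/w2.png',rect(.055))
E
```

```text
(no output)
```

View pics/w2.png

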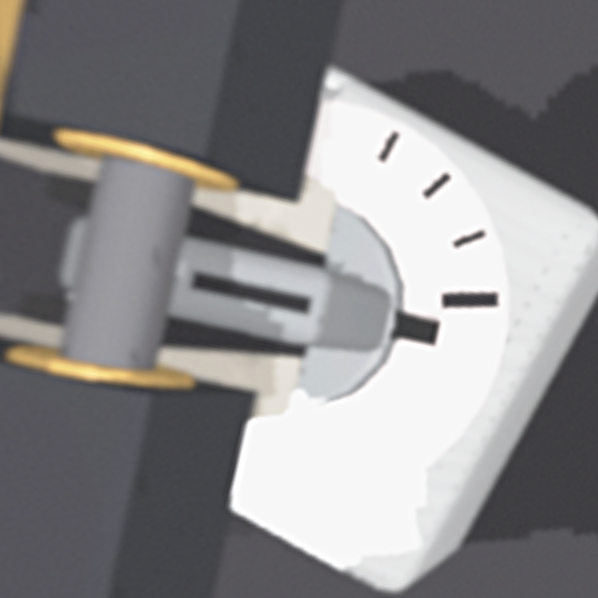

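The pointer nose at (417,328) is about 12° past the thick top mark at (470,299), and the zero mark is at (388,146). Knob is about 72°, so I turn back 52°, release and lift.

>>> servo_tool:
  deltas:
    - [1, 0, 0, 0, 0, 0, 0]
    - [1, 0, 0, 0, 0, 0, -5.2]
    - [1, 0, 0, 0, 0, 0, -5.2]
    - [1, 0, 0, 0, 0, 0, -5.2]
    - [1, 0, 0, 0, 0, 0, -5.2]
    - [1, 0, 0, 0, 0, 0, -5.2]
    - [1, 0, 0, 0, 0, 0, -5.2]
    - [1, 0, 0, 0, 0, 0, -5.2]
    - [1, 0, 0, 0, 0, 0, -5.2]
    - [1, 0, 0, 0, 0, 0, -5.2]
    - [1, 0, 0, 0, 0, 0, -5.2]
    - [1, 0, 0, 0, 0, 0, 0]
    - [1, 0, 0, 0, 0, 0, 0]
    - [-1, 0, 0, 0, 0, 0, 0]
    - [-1, 0, 0, 0, 0, 0, 0]
    - [-1, 0, 0, 0, 0, 0, 0]
    - [-1, 0, 0, 0, 0, 0, 0]
    - [-1, 0, 0, 0, 0, 0, 0]
    - [-1, 0, 0, 0, 0, 0, 0]
    - [-1, 0, 0, 0, 0, 0, 0]

```text
t: 8.7
eef_pos: [0.4897, -0.1123, 0.0675]
ee_rot: [3.142, -0.0, -0.88]
force: [0.1, -0.4, -0.4]
width: 0.055
gripper_force: 0.0
```

>>> servo_tool:
  deltas:
    - [-1, 0, 0, 0, 0, 0, 0]
    - [-1, 0, 0, 0, 0, 0, 0]
    - [-1, 0, 0, -15, 0, 0, 0]
    - [-1, 0, 0, -25, 0, 0, 0]
    - [-1, 0, 0, -30, 0, 0, 0]
    - [-1, 0, 0, -30, 0, 0, 0]
    - [-1, 0, 0, -30, 0, 0, 0]
    - [-1, 0, 0, -30, 0, 0, 0]
    - [-1, 0, 0, 0, 0, 0, 0]
    - [-1, 0, 0, 0, 0, 0, 0]

```text
t: 9.53
eef_pos: [0.4906, -0.1121, 0.2295]
ee_rot: [-3.138, -0.002, -0.88]
force: [-0.4, -0.8, -1.6]
width: 0.0879
gripper_force: 0.0
```

```bash
python3 - <<'E'
from h import *
s=arm.get_state();print(s['t'],s['ee_rot'],s['width'])
f=arm.grab_frame('wrist')
K=np.array(f['K']);Rm=rot(f['orientation']);p=np.array(f['position'])
def rect(z,c=(.4895,-.1125),h=.065,s=4600):
    n=int(2*h*s);g=(np.arange(n)+.5)/s-h
    X=c[0]-g[:,None]+0*g[None];Y=c[1]-g[None]+0*g[:,None]
    d=np.stack([X-p[0],Y-p[1],np.full_like(X,z)-p[2]],-1)@Rm
    rho=np.hypot(d[...,0],d[...,1]);th=np.arctan2(rho,d[...,2]);k=th/np.maximum(rho,1e-9)
    u=K[0,0]*k*d[...,0]+K[0,2];v=K[1,1]*k*d[...,1]+K[1,2]
    return cv2.remap(f['color'][:,:,::-1],u.astype('f4'),v.astype('f4'),cv2.INTER_CUBIC)
cv2.imwrite('pics/w3.png',rect(.055))
E
```

```text
9.5333 [-3.13793190e+00 -2.25225482e-03 -8.80169245e-01] 0.0879029940958861
```

View pics/w3.png

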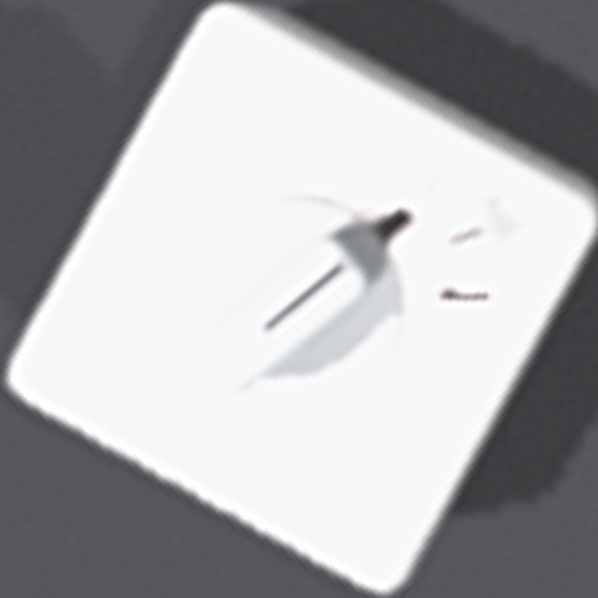

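The pointer nose at (400,220) covers the five-minute mark. The line runs at yaw about -50.5°, about 21° from zero, and the 10 and 15 min marks are still visible further on. The gripper is clear, so I hand in.

```bash
python3 -c "
from station import arm
print(arm.job_done())"
```

```text
the job is handed in; nothing more can be done
None
```

I turned the square timer's knob to about 72°, past the top mark, then back to about 21° (five-minute mark at 20°), and released it; I kept the arm away from the round timer and oil bottle, and the hand-in at about 10 s returned no verdict.

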